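# Wash a makeup brush and hold the cleaner's spring floor at half speed

### The arm

A 6-joint arm with a two-finger parallel gripper is mounted at the origin on the work surface. World frame = base frame: x ahead of the robot, y to its left, z up, the work surface at z = 0. Lengths are in m, angles in rad, forces in N, time in s.
With the tool pointing down it reaches from about 0.375 to 0.9 m from the base axis. Payload 3.1 kg.
Tool frame: the origin (TCP) lies on the centre line of the jaws, within the pads' length; the fingertips stand robot.nose_length ahead of it and the grasp point (between the pads) lies 6 mm ahead of it (robot.nose_length is the distance from the TCP to the fingertips, in m); z points along the fingers, y is the line along which they close (so a half turn about z gives the same grasp; the last joint's range is limited). The gripper opens to 87 mm and grips with 3 to 60 N. Pads are 19 mm wide; open, the fingers measure 117 mm over their backs; the gripper's body (75 mm by 190 mm) begins 51 mm behind the grasp point.
Start: joints at [1.151, 0.527, 1.433, -0, 1.181, -0.178], TCP at [0.149, 0.607, 0.248] pointing down, gripper open.
Joint ranges: [-3.08, 3.08], [-0.75, 2.2], [0.22, 2.44], [-1.43, 4.57], [0, 2.65], [-2.85, 2.85]. Speed limits (rad/s): [2.79, 2.79, 3.14, 3.14, 3.14, 3.14].

### API

Orientations are given as a unit quaternion [x, y, z, w].
In Python, from rig import robot gives the robot as it stands.
- The arm moves only by the shell command python3 -m crank 'ROWS' [FORCE]. ROWS is JSON, one flat list of numbers, 7 for each row, row after row: the shift along the tool's x, y, z in mm, then the turn, a rotation vector about the tool's x, y, z in degrees, then the closure in counts, from 0 (fully open) to 255 (shut). In form: [x, y, z, ax, ay, az, fingers, x, y, z, ax, ay, az, fingers, ...]. A call has exactly 5 rows; each row is the pose to reach, as a shift and turn from the pose commanded when the call began, along the tool's axes at that moment; what a row does not reach only later rows make up. A row lasts 1/12 s, in which the tool goes at most 41.7 mm and 7.16 degrees, less where a joint would pass 70% of its speed; a pose out of reach is approached as far as the arm can. A call with a gripper value outside its range is refused whole. The fingers move at their own pace and stop on an object; FORCE is the grip in N (left out, the last holds). Time passes only in rows, so rows that repeat a pose let the fingers close, or fill a call up. It gives the time, the measured TCP pose, the force, the opening and the grip force at its end, in the units of the state.
- robot.get_obs(): the state, without advancing time (a new reading comes with each control period).
- robot.camera(name): name is "scene" or "top" or "wrist"; returns a dict with "pixels" (480x640x3 uint8, red, green, blue), "intrinsics" (3x3 intrinsics, pixels), "k1" (the pictures are not rectified: a ray, as slopes to the right and down, at radius r is drawn at 1 + k1 r^2 times it, then the intrinsics apply), "extrinsics" (4x4, takes a point from camera to world coordinates); the wrist camera has in their place "mount" (4x4, takes a point from camera to tool coordinates, whose origin is the TCP and whose axes are the flange's). Camera axes: x right, y down, z forward; pixel columns grow to the right and rows downward; lengths in m; the calibration is good to about 2 mm. A picture is of the moment at which its call begins: read the wrist's pose just before it. There is no depth.
- robot.hand_in(): hands the job in; it is judged then, once.
The state is a dict: "time": time; "q": joint angles; "joint_velocities": joint speeds; "joint_torque": joint torques, N m; "position": TCP position; "tool_rot": TCP orientation; "ft_force": force on the tool from outside, world axes, zero at the start; "moment": the same for the moment, N m; "grip_width": finger opening in m; "grip_force": force on a finger pad.
Only numpy, scipy, OpenCV 4.12 (cv2) and the standard library are available. Lean on these libraries where they do the work, as an engineer would, in place of code of your own. Each camera call takes 0.05 s, during which the arm holds its last target. There are 200 camera calls.

### The job

Take the red-handled makeup brush out of the drying rack and work it up and down in the cleaner's clear cup, head first, two times: down close to the spring floor plate, then up close to the rim, each time. Then push the brush head down on the floor plate to half of its 16 mm travel (pointer level with the green mark), never all the way to its stop, and keep it there: finish while still gripping the brush, upright, and holding the plate pressed. Leave the grey brush, the compact, the jar and the comb where they are.

Things in the scene. Friction and masses are not known exactly. Their poses are not given: they have to be found in the camera images.
- brush: Loose makeup brush with a red handle, 190 mm long, about 45 g, hanging upright, head down, in one of the two rack holes. Origin at the tip of the head (the lower end), z up along the brush. Yellow firm silicone head 18 mm in diameter from 0 to 42 mm (its end tapers to 10 mm), metal ferrule 14 mm in diameter to 62 mm, shaft 11 mm to 95 mm, black collar 30 mm in diameter from 95 to 101 mm, then the round straight grip 16 mm in diameter from 101 to 190 mm.
- brush_tip (a point): Tip of the red-handled brush's head, its lower end (same point as the brush's origin).
- brush_grip (a point): Point on the axis of the red-handled brush's grip, 145 mm above the tip.
- other_brush: Same brush with a grey handle and a white head, in the other hole of the rack; to be left there; its upper end stands 210 mm above the table, higher than the rack by 95 mm, so carry the other one round it. Origin at its tip, z up.
- rack: Fixed drying rack, 90 mm (its x) by 200 mm (its y), 115 mm high, origin at the centre of its underside; its -x side faces the robot, turned by up to 20 degrees. White base 8 mm thick, white side panels at y = +-96 mm, wooden top board 8 mm thick. Two 23 mm through holes in the board at its y = -45 and +45 mm (x = 0); the brushes' collars rest on the board, with their tips 20 mm above the table, so a brush must rise 95 mm and more for its head to clear the board.
- cleaner: Fixed brush cleaner, origin at the centre of its underside, z up. Round white housing 112 mm in diameter and 30 mm high; on it, on the same axis, a see-through open cup, 80 mm outside and 72 mm inside diameter, with its rim 120 mm above the table. On its +x side a black slot strip with an orange pointer that goes down with the floor plate; beside it (to its +y) three marks: white (released), green (half), white (stop), 8 mm apart.
- cup_rim (a point): Centre of the cup's mouth, 120 mm above the table.
- plate_top (a point): Centre of the upper face of the blue floor plate inside the cup (68 mm disc); 55 mm above the table when released, so 65 mm below the rim. Goes down with the plate.
- floor_plate (a joint): Downward travel of the spring floor plate in m: 0 released (as it starts), 0.008 half way, 0.016 at its stop. It springs back when released; about 3 N starts it, about 6.6 N holds it at 8 mm and 10 N reaches the stop (450 N/m).
- compact: Beige round compact, 72 mm in diameter, 17 mm high, loose bystander; origin at the centre of its underside.
- jar: Frosted glass jar with a metal screw lid, 62 mm in diameter, 52 mm high, loose bystander; origin at the centre of its underside.
- comb: Blue plastic comb, 150 mm long (its y), about 37 mm wide, 5 mm thick, loose bystander; origin under the middle of its spine, teeth to its +x.

How it is judged:
By the outcome, as a careful person would: the job done as asked, in the order asked, and still so for the second after the job is handed in, while the arm keeps its last pose, push and grip.
It also fails if it takes over 48 s, if anything falls off the work surface, if the arm or the gripper's body presses on something with over 40 N, if the wrist force passes 120 N, or if a joint passes its speed limit or range.

## Working session

There is one attempt and no reset: what is moved stays moved. The work goes in short steps, Python scripts to look and compute and a shell command to move; the robot and the scene stay as the last step left them, time stands still between calls to the robot, and variables do not carry over. Pictures are saved under pics/ and viewed, at most 10 in all, crops included, and the job is handed in when it is done.

```bash
ls; mkdir -p pics
cat > h.py <<'E'
import numpy as np, cv2
from scipy.spatial.transform import Rotation as R
from rig import robot
def snap(n,f):
    o=robot.get_obs(); c=robot.camera(n)
    cv2.imwrite('pics/'+f,c['pixels'][:,:,::-1])
    if 'mount' in c:
        T=np.eye(4);T[:3,:3]=R.from_quat(o['tool_rot']).as_matrix();T[:3,3]=o['position'];c['extrinsics']=T@c['mount']
    K=c['intrinsics'];c['pixels']=None
    import pickle;pickle.dump(c,open('pics/'+f+'.pkl','wb'));return c
def load(f):
    import pickle;return pickle.load(open('pics/'+f+'.pkl','rb'))
def ray(c,u,v):
    K=np.array(c['intrinsics']);d=np.array([(u-K[0,2])/K[0,0],(v-K[1,2])/K[1,1]]);s=d.copy()
    for _ in range(30): s=d/(1+c['k1']*(s@s))
    E=np.array(c['extrinsics']);return E[:3,3],E[:3,:3]@np.array([s[0],s[1],1])
def atz(c,u,v,z):
    o,d=ray(c,u,v);return o+d*(z-o[2])/d[2]
def proj(c,p):
    E=np.array(c['extrinsics']);q=E[:3,:3].T@(np.array(p)-E[:3,3]);s=q[:2]/q[2];s=s*(1+c['k1']*(s@s))
    K=np.array(c['intrinsics']);return [K[0,0]*s[0]+K[0,2],K[1,1]*s[1]+K[1,2]]
def tool(o,p):
    return R.from_quat(o['tool_rot']).inv().apply(np.array(p)-o['position'])*1000
E
python3 - <<'E'
from h import *
o=robot.get_obs();print(o,robot.nose_length)
print(R.from_quat(o['tool_rot']).as_matrix().round(3))
for n in('scene','top'):c=snap(n,n+'1.png');print(c['extrinsics'],c['k1'])
E
```

```text
pics
{'time': 0.0, 'q': array([ 1.15151381e+00,  5.28497276e-01,  1.43390058e+00, -8.94098408e-06,
        1.18137612e+00, -1.78486995e-01]), 'joint_velocities': array([ 4.36301200e-04, -1.53616280e-04, -4.11124730e-04,  1.28274326e-03,
        4.20530169e-05,  5.95478398e-04]), 'joint_torque': array([-3.54857693e-04, -4.40049827e+01, -1.76586592e+01,  6.34166342e-02,
        5.82642120e-02, -1.68457891e-04]), 'position': array([0.14873352, 0.60634961, 0.246553  ]), 'tool_rot': array([ 1.20105336e-01,  9.92760555e-01, -1.04352590e-03, -3.17199972e-04]), 'ft_force': array([ 0.04893141, -0.05422606,  0.11934768]), 'moment': array([-0.0012253 , -0.00266192, -0.03759253]), 'grip_force': 0.0, 'grip_width': 0.08696879309261303} 0.025
[[-0.971  0.238 -0.001]
 [ 0.238  0.971 -0.002]
 [ 0.    -0.002 -1.   ]]
[[ 0.4551694   0.73723505 -0.49930482  1.09603405]
 [ 0.89035782 -0.3710857   0.26373919 -0.27014203]
 [ 0.0091529  -0.56460595 -0.82530985  0.98333387]
 [ 0.          0.          0.          1.        ]] -0.13492849522316117
[[ 0.0106681  -0.98621284  0.16513758  0.43952757]
 [-0.99988042 -0.01236993 -0.00928047 -0.0117781 ]
 [ 0.01119526 -0.16501883 -0.98622688  1.03279808]
 [ 0.          0.          0.          1.        ]] -0.051840373775480744
```

View pics/top1.png

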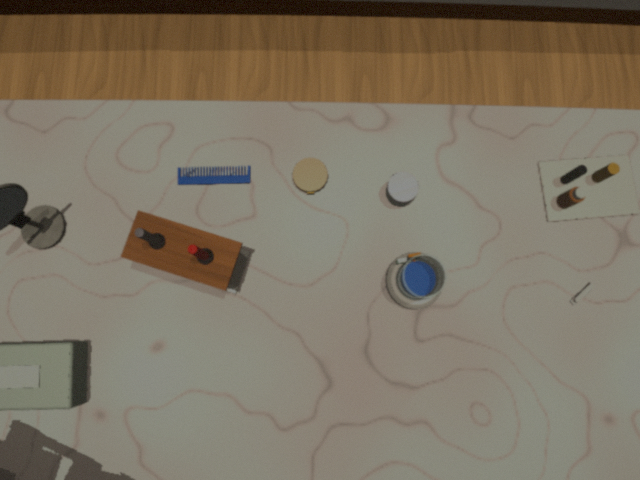

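View pics/scene1.png

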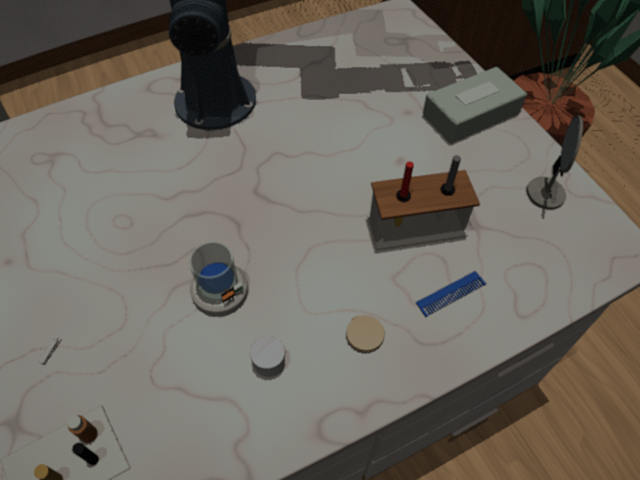

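Run:
```python
import cv2,numpy as np
t=cv2.imread('pics/top1.png');s=cv2.imread('pics/scene1.png')
f=lambda i,x,y:cv2.resize(i[y:y+75,x:x+100],(400,300),interpolation=cv2.INTER_CUBIC)
g=lambda i:np.clip(i.astype(float)*1.6,0,255).astype('uint8')
cv2.imwrite('pics/crop1.png',g(np.vstack([np.hstack([f(t,150,215),f(t,370,240)]),np.hstack([f(s,375,145),f(s,170,240)])])))
```

```text
(no output)
```

View pics/crop1.png

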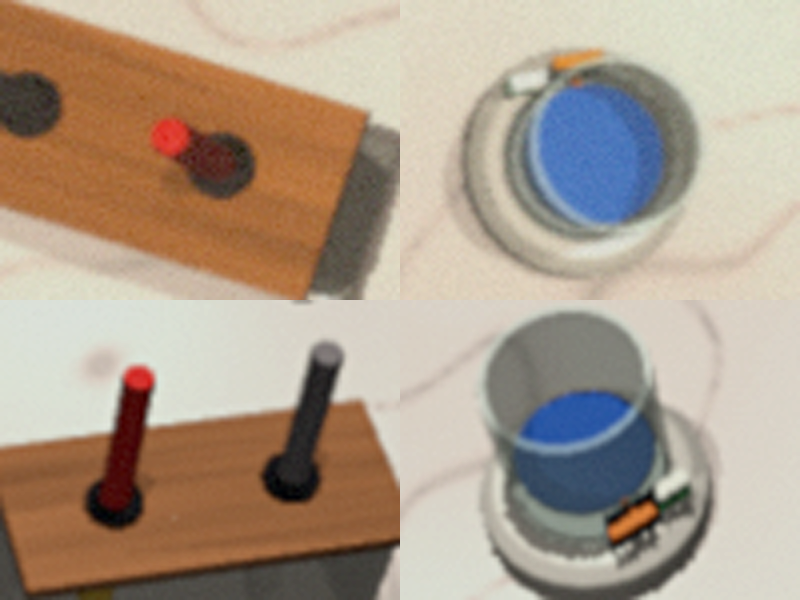

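Run:
```python
from h import *
t=load('top1.png');s=load('scene1.png')
P=lambda n,*a:print(n,atz(*a).round(4))
P('red top T',t,192.5,249,.21);P('red top S',s,409.5,164.5,.21)
P('collar T',t,205.5,256.2,.121);P('collar S',s,403.5,196,.121)
P('grey top S',s,456.7,158.5,.21);P('grey top T',t,139.5,233,.21);
P('rim T',t,423.4,276.2,.12);P('rim S',s,211.7,260.3,.12)
P('jar T',t,402,187,.052);P('cornerT',t,242,242,.115);P('c',t,227,290,.115)
```

```text
red top T [0.551  0.1975 0.21  ]
red top S [0.5538 0.1961 0.21  ]
collar T [0.5505 0.1963 0.121 ]
collar S [0.5558 0.1951 0.121 ]
grey top S [0.58   0.2834 0.21  ]
grey top T [0.5759 0.2848 0.21  ]
rim T [ 0.5198 -0.1893  0.12  ]
rim S [ 0.5263 -0.1908  0.12  ]
jar T [ 0.6995 -0.164   0.052 ]
cornerT [0.5777 0.1336 0.115 ]
c [0.4918 0.1569 0.115 ]
```

```bash
python3 -m crank '[-33,-20,-30,0,0,6,0,-65,-40,-55,0,0,12,0,-98,-60,-55,0,0,18,0,-130,-80,-55,0,0,25,0,-163,-100,-55,0,0,31,0]' 40
python3 -m crank '[-38,0,0,0,0,6,0,-76,-1,0,0,0,12,0,-115,-1,0,0,0,18,0,-153,-2,0,0,0,25,0,-191,-2,0,0,0,31,0]'
python3 -m crank '[-33,19,0,0,0,6,0,-66,39,0,0,0,12,0,-99,58,0,0,0,18,0,-132,78,0,0,0,25,0,-165,97,0,0,0,31,0]'
python3 -m crank '[0,0,0,0,0,0,0,0,0,0,0,0,0,0,0,0,0,0,0,0,0,0,0,0,0,0,0,0,0,0,0,0,0,0,0]'
python3 - <<'E'
from h import *
o=robot.get_obs();print(o['q'],o['position'],R.from_quat(o['tool_rot']).as_matrix().round(3))
c=snap('wrist','w1.png');print(tool(o,[.5525,.197,.168]),proj(c,[.5525,.197,.21]),c['mount'])
E
```

```text
time: 0.52
position: [0.2843, 0.4697, 0.3032]
tool_rot: [0.383, 0.924, 0.001, 0.0]
ft_force: [0.7, 0.1, 0.1]
grip_width: 0.0869
grip_force: 0.0
time: 0.93
position: [0.4182, 0.3332, 0.3023]
tool_rot: [0.617, 0.787, -0.0, -0.0]
ft_force: [-0.3, 1.1, 0.5]
grip_width: 0.087
grip_force: 0.0
time: 1.35
position: [0.553, 0.1972, 0.3021]
tool_rot: [0.805, 0.594, -0.0, -0.0]
ft_force: [0.3, -0.5, -0.8]
grip_width: 0.087
grip_force: 0.0
time: 1.77
position: [0.5508, 0.2, 0.3025]
tool_rot: [0.802, 0.597, -0.0, -0.0]
ft_force: [0.7, 0.0, -0.3]
grip_width: 0.0871
grip_force: 0.0
[1.57634372e-01 4.16664518e-01 1.46647770e+00 2.78988859e-04
 1.25930919e+00 4.48353585e-01] [0.5508448  0.20002745 0.30248561] [[ 0.287  0.958 -0.001]
 [ 0.958 -0.287  0.   ]
 [-0.    -0.001 -1.   ]]
[ -2.40786562   2.57329811 134.48370183] [np.float64(317.14718811748816), np.float64(251.32829612032072)] [[-2.42977394e-04 -9.70304201e-01 -2.41887782e-01  6.71826045e-02]
 [ 9.99999969e-01 -2.21020043e-04 -1.17908849e-04  7.69615606e-04]
 [ 6.09454037e-05 -2.41887803e-01  9.70304224e-01 -1.36941158e-01]
 [ 0.00000000e+00  0.00000000e+00  0.00000000e+00  1.00000000e+00]]
```

View pics/w1.png

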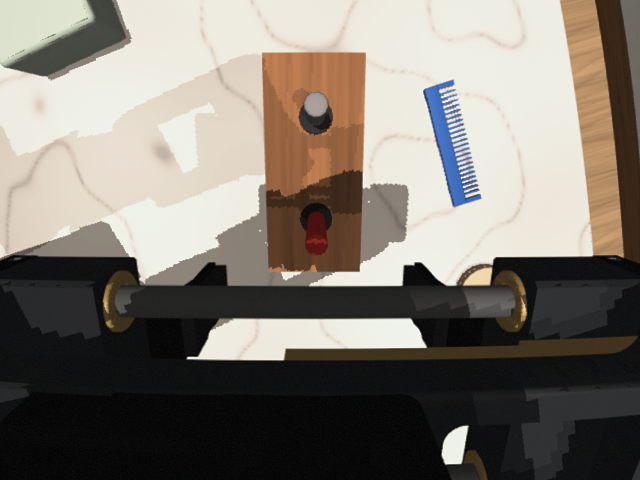

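Run:
```python
from h import *
o=robot.get_obs();c=load('w1.png');i=cv2.imread('pics/w1.png')
h=cv2.cvtColor(i,cv2.COLOR_BGR2HSV).astype(int);m=((h[...,0]<4)|(h[...,0]>176))&(h[...,1]>180)&(h[...,2]>40)
ys,xs=np.nonzero(m[200:262,290:345]);print(xs.min()+290,xs.max()+290,ys.min()+200,ys.max()+200)
print(proj(c,[.5525,.197,.121]),atz(c,317,243,.21),atz(c,316,217,.121),c['intrinsics'][0][0])
for p in([.5525,.197,.168],):print(tool(o,p))
```

```text
306 326 211 254
[np.float64(316.5428285238844), np.float64(223.56644651653417)] [0.55409245 0.2027036  0.21      ] [0.55379853 0.2031199  0.121     ] 349.5444882788475
[ -2.44074404   2.36180936 134.6281486 ]
```

```bash
python3 -m crank '[2,2,20,0,0,0,0,2,2,45,0,0,0,0,2,2,70,0,0,0,0,2,2,90,0,0,0,0,2,2,110,0,0,0,0]' 40
python3 -m crank '[0,0,10,0,0,0,0,0,0,18,0,0,0,0,0,0,18,0,0,0,100,0,0,18,0,0,0,200,0,0,18,0,0,0,255]'
python3 -m crank '[0,0,0,0,0,0,255,0,0,0,0,0,0,255,0,0,0,0,0,0,255,0,0,0,0,0,0,255,0,0,0,0,0,0,255]'
python3 -m crank '[0,0,0,0,0,0,255,0,0,0,0,0,0,255,0,0,0,0,0,0,255,0,0,0,0,0,0,255,0,0,0,0,0,0,255]'
```

```text
time: 2.23
position: [0.5537, 0.2012, 0.1917]
tool_rot: [0.802, 0.597, -0.0, -0.0]
ft_force: [-0.1, -0.7, 0.3]
grip_width: 0.0872
grip_force: 0.0
time: 2.65
position: [0.5554, 0.2005, 0.1758]
tool_rot: [0.803, 0.596, 0.001, 0.001]
ft_force: [0.7, -1.0, -0.1]
grip_width: 0.0742
grip_force: 0.0
time: 3.07
position: [0.5547, 0.2001, 0.1748]
tool_rot: [0.803, 0.596, 0.0, 0.0]
ft_force: [0.0, -0.1, 0.2]
grip_width: 0.0415
grip_force: 0.0
time: 3.48
position: [0.5545, 0.2001, 0.1745]
tool_rot: [0.803, 0.596, -0.0, -0.0]
ft_force: [-1.4, 0.3, 0.6]
grip_width: 0.0153
grip_force: 40.0
```

```bash
python3 -m crank '[0,0,-4,0,0,0,255,0,0,-12,0,0,0,255,0,0,-26,0,0,0,255,0,0,-40,0,0,0,255,0,0,-55,0,0,0,255]'
python3 -m crank '[0,0,-17,0,0,0,255,0,0,-34,0,0,0,255,0,0,-51,0,0,0,255,0,0,-65,0,0,0,255,0,0,-75,0,0,0,255]'
python3 -m crank '[0,0,0,0,0,0,255,0,0,0,0,0,0,255,0,0,0,0,0,0,255,0,0,0,0,0,0,255,0,0,0,0,0,0,255]'
python3 - <<'E'
from h import *
o=robot.get_obs();p=o['position'];print(p,R.from_quat(o['tool_rot']).as_matrix().round(3))
c=snap('scene','s2.png');i=cv2.imread('pics/s2.png')
tip=p-[0,0,.1545];u,v=map(int,proj(c,p-[0,0,.08]));print('tip px',proj(c,tip),u,v,proj(c,p-[0,0,.0595]))
x=u-50;y=v-50;print(x,y);cv2.imwrite('pics/s2c.png',np.clip(cv2.resize(i[y:y+100,x:x+100],(600,600),interpolation=cv2.INTER_CUBIC)*1.6,0,255))
E
```

```text
time: 3.9
position: [0.5538, 0.2003, 0.2302]
tool_rot: [0.803, 0.596, -0.001, -0.001]
ft_force: [-2.3, 1.5, -2.6]
grip_width: 0.0155
grip_force: 40.0
time: 4.32
position: [0.5552, 0.2003, 0.307]
tool_rot: [0.803, 0.596, 0.001, 0.001]
ft_force: [0.4, 0.3, -0.2]
grip_width: 0.0151
grip_force: 40.0
time: 4.73
position: [0.5541, 0.2, 0.3034]
tool_rot: [0.803, 0.596, -0.001, -0.001]
ft_force: [-0.4, 0.1, -1.4]
grip_width: 0.015
grip_force: 40.0
[0.55406557 0.20004841 0.30343332] [[ 0.289  0.957 -0.002]
 [ 0.957 -0.289 -0.   ]
 [-0.001 -0.002 -1.   ]]
tip px [np.float64(407.04105885636505), np.float64(185.32752590057297)] 412 158 [np.float64(413.9964381452312), np.float64(151.10142741286217)]
362 108[ WARN:0@0.602] global loadsave.cpp:1063 imwrite_ Unsupported depth image for selected encoder is fallbacked to CV_8U.
```

View pics/s2c.png

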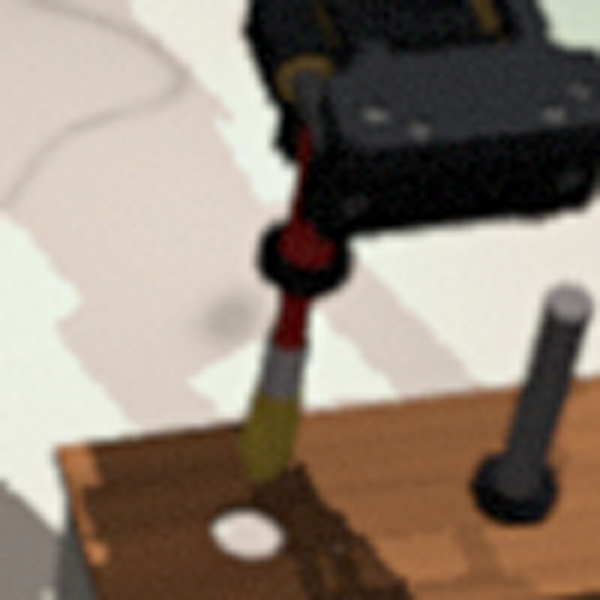

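```bash
python3 -m crank '[-12,3,0,0,0,0,255,-36,8,0,0,0,0,255,-66,14,0,0,0,0,255,-98,21,0,0,0,0,255,-130,28,0,0,0,0,255]'
python3 -m crank '[-32,7,0,0,0,0,255,-64,14,0,0,0,0,255,-96,21,0,0,0,0,255,-128,28,0,0,0,0,255,-160,35,0,0,0,0,255]'
python3 -m crank '[-30,7,0,0,0,0,255,-55,12,0,0,0,0,255,-75,16,0,0,0,0,255,-86,19,0,0,0,0,255,-91,20,0,0,0,0,255]'
python3 -m crank '[0,0,0,0,0,0,255,0,0,0,0,0,0,255,0,0,0,0,0,0,255,0,0,0,0,0,0,255,0,0,0,0,0,0,255]'
python3 - <<'E'
from h import *
o=robot.get_obs();p=o['position'];print(p,R.from_quat(o['tool_rot']).as_matrix().round(3),o['ft_force'])
t=snap('top','t3.png');c=snap('scene','s3.png');i=cv2.imread('pics/s3.png');j=cv2.imread('pics/t3.png')
f=lambda i,x,y:np.clip(cv2.resize(i[y:y+100,x:x+80],(400,500),interpolation=cv2.INTER_CUBIC)*1.5,0,255).astype('uint8')
print(proj(c,p-[0,0,.1545]),proj(t,p-[0,0,.1545]))
cv2.imwrite('pics/s3c.png',np.hstack([f(i,170,200),f(j,380,230)]))
E
```

```text
time: 5.2
position: [0.5432, 0.0658, 0.3043]
tool_rot: [0.803, 0.597, -0.0, 0.0]
ft_force: [0.7, -0.4, -0.0]
grip_width: 0.0151
grip_force: 40.0
time: 5.62
position: [0.5302, -0.098, 0.3044]
tool_rot: [0.803, 0.596, -0.0, -0.0]
ft_force: [-0.2, -0.1, 0.1]
grip_width: 0.0153
grip_force: 40.0
time: 6.03
position: [0.5235, -0.1908, 0.3043]
tool_rot: [0.804, 0.595, -0.0, 0.0]
ft_force: [-0.4, -0.4, -0.8]
grip_width: 0.0153
grip_force: 40.0
time: 6.45
position: [0.5241, -0.1875, 0.3046]
tool_rot: [0.802, 0.597, 0.0, -0.0]
ft_force: [-0.3, 0.1, -0.1]
grip_width: 0.0151
grip_force: 40.0
[ 0.52406971 -0.18747316  0.3046304 ] [[ 0.287  0.958 -0.   ]
 [ 0.958 -0.287  0.   ]
 [ 0.    -0.    -1.   ]] [-0.2735053   0.10529582 -0.09067919]
[np.float64(210.4532954616131), np.float64(249.47505710224326)] [np.float64(425.6618757969202), np.float64(272.17359881445634)]
```

View pics/s3c.png

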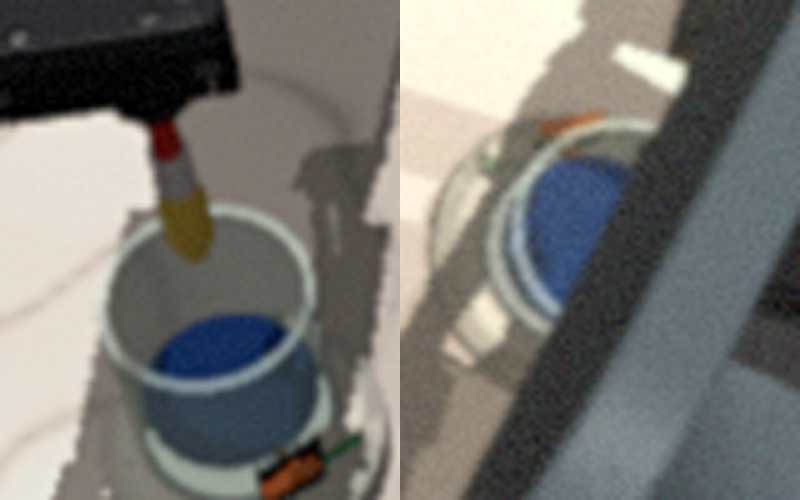

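```bash
python3 -m crank '[0,0,15,0,0,0,255,0,0,35,0,0,0,255,0,0,55,0,0,0,255,0,0,65,0,0,0,255,0,0,70,0,0,0,255]'
python3 -m crank '[0,0,6,0,0,0,255,0,0,12,0,0,0,255,0,0,17,0,0,0,255,0,0,20,0,0,0,255,0,0,20,0,0,0,255]'
python3 -m crank '[0,0,0,0,0,0,255,0,0,0,0,0,0,255,0,0,0,0,0,0,255,0,0,0,0,0,0,255,0,0,0,0,0,0,255]'
python3 - <<'E'
from h import *
o=robot.get_obs();p=o['position'];print(p)
c=snap('scene','s4.png');i=cv2.imread('pics/s4.png')
print(proj(c,p-[0,0,.1545]))
cv2.imwrite('pics/s4c.png',np.clip(cv2.resize(i[230:320,170:260],(600,600),interpolation=cv2.INTER_CUBIC)*1.5,0,255).astype('uint8'))
E
```

```text
time: 6.97
position: [0.5232, -0.1878, 0.2329]
tool_rot: [0.803, 0.596, -0.001, -0.002]
ft_force: [0.5, -0.4, 0.3]
grip_width: 0.0152
grip_force: 40.0
time: 7.38
position: [0.5238, -0.1885, 0.2142]
tool_rot: [0.803, 0.596, -0.0, -0.0]
ft_force: [-0.6, -0.4, -0.3]
grip_width: 0.0151
grip_force: 40.0
time: 7.8
position: [0.5241, -0.1887, 0.2148]
tool_rot: [0.803, 0.596, 0.0, 0.0]
ft_force: [0.1, 0.2, -0.7]
grip_width: 0.0154
grip_force: 40.0
[ 0.52407585 -0.18865389  0.21481044]
[np.float64(217.0930468603011), np.float64(275.87017626396124)]
```

View pics/s4c.png

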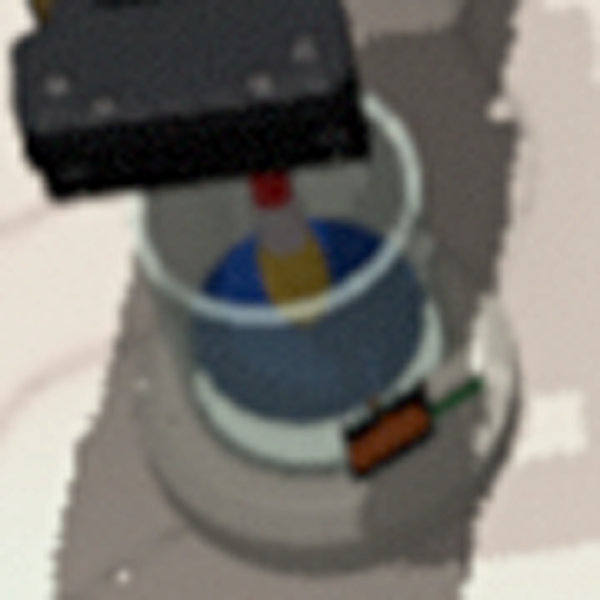

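```bash
U='' ; python3 -m crank '[0,0,-12,0,0,0,255,0,0,-30,0,0,0,255,0,0,-48,0,0,0,255,0,0,-54,0,0,0,255,0,0,-54,0,0,0,255]'
python3 -m crank '[0,0,0,0,0,0,255,0,0,0,0,0,0,255,0,0,0,0,0,0,255,0,0,10,0,0,0,255,0,0,24,0,0,0,255]'
python3 -m crank '[0,0,14,0,0,0,255,0,0,24,0,0,0,255,0,0,30,0,0,0,255,0,0,30,0,0,0,255,0,0,30,0,0,0,255]'
python3 -m crank '[0,0,0,0,0,0,255,0,0,0,0,0,0,255,0,0,0,0,0,0,255,0,0,0,0,0,0,255,0,0,0,0,0,0,255]'
python3 -m crank '[0,0,-12,0,0,0,255,0,0,-30,0,0,0,255,0,0,-48,0,0,0,255,0,0,-54,0,0,0,255,0,0,-54,0,0,0,255]'
python3 -m crank '[0,0,0,0,0,0,255,0,0,0,0,0,0,255,0,0,0,0,0,0,255,0,0,10,0,0,0,255,0,0,24,0,0,0,255]'
python3 -m crank '[0,0,14,0,0,0,255,0,0,24,0,0,0,255,0,0,30,0,0,0,255,0,0,31,0,0,0,255,0,0,31,0,0,0,255]'
python3 -m crank '[0,0,1,0,0,0,255,0,0,2,0,0,0,255,0,0,3,0,0,0,255,0,0,3,0,0,0,255,0,0,3,0,0,0,255]'
python3 -c "
from rig import robot
o=robot.get_obs();print(o['ft_force'])"
```

```text
time: 8.27
position: [0.525, -0.1891, 0.2703]
tool_rot: [0.803, 0.596, 0.001, 0.002]
ft_force: [1.1, -0.0, -0.6]
grip_width: 0.0153
grip_force: 40.0
time: 8.68
position: [0.5245, -0.1889, 0.2443]
tool_rot: [0.803, 0.596, 0.0, 0.001]
ft_force: [0.4, -0.6, 0.6]
grip_width: 0.0152
grip_force: 40.0
time: 9.1
position: [0.5239, -0.1886, 0.214]
tool_rot: [0.803, 0.596, -0.0, -0.0]
ft_force: [0.3, 0.3, -1.0]
grip_width: 0.0155
grip_force: 40.0
time: 9.52
position: [0.5241, -0.1887, 0.215]
tool_rot: [0.803, 0.596, 0.0, 0.0]
ft_force: [0.9, 0.1, -0.4]
grip_width: 0.0153
grip_force: 40.0
time: 9.93
position: [0.525, -0.1891, 0.2704]
tool_rot: [0.803, 0.596, 0.001, 0.002]
ft_force: [-0.2, 0.2, -0.4]
grip_width: 0.0153
grip_force: 40.0
time: 10.35
position: [0.5245, -0.1889, 0.2443]
tool_rot: [0.803, 0.596, 0.0, 0.001]
ft_force: [0.4, 0.3, -1.2]
grip_width: 0.0154
grip_force: 40.0
time: 10.77
position: [0.5238, -0.1885, 0.2129]
tool_rot: [0.803, 0.596, -0.0, -0.001]
ft_force: [0.3, -0.6, -0.3]
grip_width: 0.0155
grip_force: 40.0
time: 11.18
position: [0.524, -0.1886, 0.2108]
tool_rot: [0.803, 0.596, 0.0, 0.0]
ft_force: [0.7, -0.0, -0.5]
grip_width: 0.015
grip_force: 40.0
[ 0.72066556 -0.0158601  -0.4934678 ]
```

```bash
for k in 1; do python3 -m crank '[0,0,1,0,0,0,255,0,0,2,0,0,0,255,0,0,3,0,0,0,255,0,0,3,0,0,0,255,0,0,3,0,0,0,255]' | egrep 'pos|force'
python3 -m crank '[0,0,1,0,0,0,255,0,0,2,0,0,0,255,0,0,3,0,0,0,255,0,0,3,0,0,0,255,0,0,3,0,0,0,255]'| egrep 'pos|force'; done
python3 -c "
from rig import robot
import numpy as np
f=[]
for _ in range(6): robot.camera('scene');f.append(robot.get_obs()['ft_force'])
print(np.mean(f,0),f[0][2],f[-1][2])"
```

```text
position: [0.5242, -0.1887, 0.2079]
ft_force: [0.6, -0.2, 2.9]
grip_force: 40.0
position: [0.5242, -0.1887, 0.2047]
ft_force: [-0.9, 0.2, 5.5]
grip_force: 40.0
[-0.1096981  -0.09059432  4.29933435] 4.335237671986878 4.223002547711285
```

```bash
python3 -m crank '[0,0,1,0,0,0,255,0,0,2,0,0,0,255,0,0,3,0,0,0,255,0,0,3,0,0,0,255,0,0,3,0,0,0,255]' | egrep 'pos|force'
python3 - <<'E'
from h import *
f=[]
for _ in range(6): c=snap('scene','s5.png');f.append(robot.get_obs()['ft_force'])
print(np.mean(f,0),robot.get_obs()['position'])
a=[cv2.imread(f'pics/{n}.png')[268:308,205:255] for n in('s4','s5')]
cv2.imwrite('pics/s5c.png',np.clip(np.hstack([cv2.resize(k,(400,320),interpolation=cv2.INTER_CUBIC) for k in a])*1.8,0,255).astype('uint8'))
E
```

```text
position: [0.5241, -0.1887, 0.2017]
ft_force: [0.0, 0.0, 6.1]
grip_force: 40.0
[ 0.11869279 -0.11221438  5.64713647] [ 0.52414192 -0.18869461  0.20175168]
```

View pics/s5c.png

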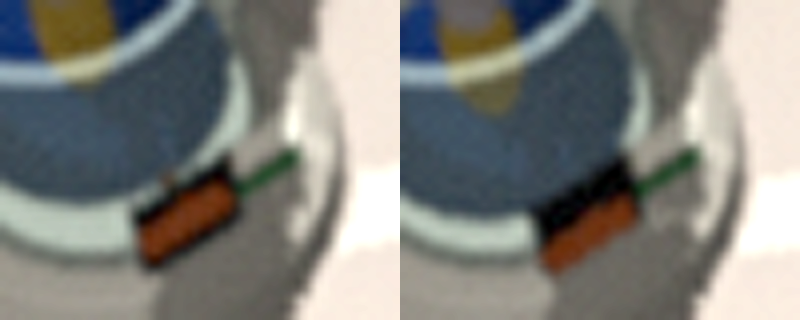

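```bash
python3 -m crank '[0,0,0.4,0,0,0,255,0,0,0.7,0,0,0,255,0,0,0.7,0,0,0,255,0,0,0.7,0,0,0,255,0,0,0.7,0,0,0,255]'
python3 -m crank '[0,0,0,0,0,0,255,0,0,0,0,0,0,255,0,0,0,0,0,0,255,0,0,0,0,0,0,255,0,0,0,0,0,0,255]'
python3 - <<'E'
from h import *
f=[]
for _ in range(6): c=snap('scene','s6.png');f.append(robot.get_obs()['ft_force'])
o=robot.get_obs();print(np.mean(f,0),o['position'],o['grip_width'])
i=cv2.imread('pics/s6.png')
cv2.imwrite('pics/s6c.png',np.clip(cv2.resize(i[240:315,170:270],(800,600),interpolation=cv2.INTER_CUBIC)*1.8,0,255).astype('uint8'))
E
```

```text
time: 13.45
position: [0.5242, -0.1887, 0.2011]
tool_rot: [0.803, 0.596, 0.0, 0.0]
ft_force: [0.4, -0.3, 5.5]
grip_width: 0.0154
grip_force: 40.0
time: 13.87
position: [0.5242, -0.1887, 0.2011]
tool_rot: [0.803, 0.596, 0.0, 0.0]
ft_force: [-0.0, 0.6, 6.8]
grip_width: 0.0151
grip_force: 40.0
[-0.03277475 -0.18676773  6.52371027] [ 0.52414107 -0.18868789  0.20106877] 0.015159503106271116
```

View pics/s6c.png

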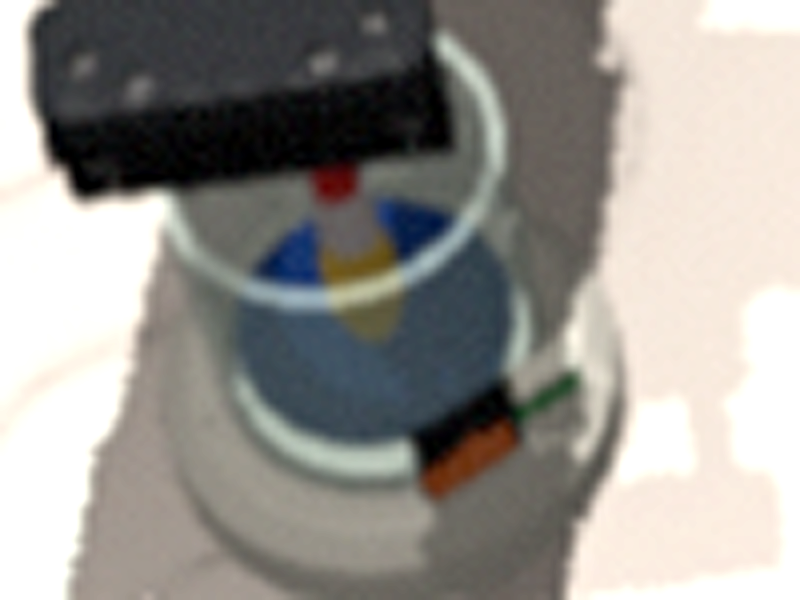

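The last crop shows the brush upright on the plate. The orange pointer, at about (468,460) in the crop, is level with the green mark. Force and geometry both put the plate at about 8 mm, so I'm handing in.

```bash
python3 -c "
from rig import robot
print(robot.hand_in())"
```

```text
the job is handed in; nothing more can be done
None
```

I handed the job in at about 14 s: the red brush made two down-and-up strokes in the cup and is still gripped upright, holding the plate down about 8 mm of its 16 mm travel (estimated from wrist force and arm height; the pointer looks level with the green mark), and nothing else was touched.

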